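# Make up a cable-test kit tray

### The job

Make up the test kit on the tray: lay the plain 120 mm insulating board flat in its pocket, then set the metal hold-down bridge over it with both feet down flat on the tray between their guides. Also press the test probe down into the tray's two spring clips until its handle snaps fully home, lying level with its middle between the clips, and let go of everything.

Things in the scene. Friction and masses are not known exactly. Their poses are not given: they have to be found in the camera images.
- tray: Orange-brown kit tray fixed to the bench, 220 (x) x 180 (y) mm; origin under its middle. Its floor is 8 mm above the bench; upstands 22 mm above the bench run along its short ends at x = +-107 mm. Board pocket on the -y side, two spring clips on the +y side.
- pocket (a point): Middle of the board pocket, on the tray floor; x along the pocket, y across towards the clips, z up. Fences 11 mm high, leaning outward as lead-in; at their feet the pocket is 124 x 50 mm. Side fences only at x = +-41 to 59 mm: the middle is free for fingers. Bridge feet go at x = +-80 mm, beyond the end fences, between side guides 40 mm apart at their feet; a few mm of play along x.
- clips (a point): Home of the probe handle's middle: on the clips' axis, half-way between the two clips, 24 mm above the tray floor. x along the axis, y across, z up. Clips at x = +-35 mm, 12 mm wide: a saddle and two sprung steel fingers, 43 mm high. The mouth is about 30 mm wide on top, 11 mm at its neck 8 mm above the axis. Snapping in both takes about 3 to 8 N down in all; the handle then rests on the saddles.
- board_mid (a point): Middle, half-way up, of the insulating board: plain dark brown plate 120 x 46 x 10 mm, 90 g, lying flat. x along its length, y across, z up; either way round fits. The larger spare board (180 x 70 x 10 mm) at the far left of the bench is not wanted and does not fit.
- bridge_grip (a point): Middle of the grip rib of the aluminium bridge, 39 mm above its soles. Top plate 170 x 36 x 6 mm, underside 12 mm above the soles, on two feet 10 x 36 mm at x = +-80 mm; rib 60 x 14 mm, from 18 to 50 mm above the soles. x along its length, y across, z up; either way round fits. 240 g. It clears the seated board by 2 mm; the board cannot go in under it afterwards.
- probe_mid (a point): Middle of the black test probe's handle, on its axis, 11 mm above the bench as it lies. Round handle 18 mm in diameter, 104 mm long, between square collars 22 x 22 x 8 mm at x = +-56 mm; thin nose and brass tip to x = +98 mm. x along the axis to the tip. 70 g. The tip may point either way in the clips, which sit inside the collars with 11 mm to spare each way.
There are look-alikes about, which are no part of the job. Leave any red look-alike of the part that bears board_mid alone. What is meant by the part that bears bridge_grip is not black, and is the larger of those in its own colour.

How it is judged (in metres and radians):
On the way, in this order (a step that is already met when the one before it is completed fails the run):
1. the board lies flat in its pocket (x of board_mid in the frame of pocket between -0.006 and 0.006 m and y of board_mid in the frame of pocket between -0.006 and 0.006 m and z of board_mid in the frame of pocket between 0 and 0.008 m and angle between board_mid's own z axis and vertical below 0.05 rad and angle between the x axis of board_mid and the x axis of pocket, either way round below 0.12 rad), for 0.2 s.
2. the bridge stands over the board, flat, both feet down between their guides (all of step 1 and x of bridge_grip in the frame of pocket between -0.008 and 0.008 m and y of bridge_grip in the frame of pocket between -0.006 and 0.006 m and z of bridge_grip in the frame of pocket between 0.034 and 0.042 m and angle between bridge_grip's own z axis and vertical below 0.05 rad and angle between the x axis of bridge_grip and the x axis of pocket, either way round below 0.12 rad), for 0.2 s.
At the end, for the whole second after the job is handed in: Board in pocket (6 mm each way, centre 0-8 mm above floor), bridge feet down over it (8 mm along, 6 across, rib middle 34-42 mm above floor), both level to 0.05 and in line to 0.12 rad; probe home in both clips (14 mm along, 4 across, -4 to +3 mm high, 0.08 rad); all slower than 0.02 m/s (all of step 2 and x of probe_mid in the frame of clips between -0.014 and 0.014 m and y of probe_mid in the frame of clips between -0.004 and 0.004 m and z of probe_mid in the frame of clips between -0.004 and 0.003 m and angle between the x axis of probe_mid and the x axis of clips, either way round below 0.08 rad and linear speed of each of board, bridge, probe below 0.02 m/s); the robot touches nothing.
It also fails if it takes over 72 s, if anything falls off the work surface, if the arm or the gripper's body presses on something with over 40 N, if the wrist force passes 120 N, or if a joint passes its speed limit or range.

### The arm

A 6-joint arm with a two-finger parallel gripper is mounted at the origin on the work surface. World frame = base frame: x ahead of the robot, y to its left, z up, the work surface at z = 0. Lengths are in mm, angles in rad, forces in N, time in s.
With the tool pointing down it reaches from about 325 to 775 mm from the base axis. Payload 9.3 kg.
Tool frame: the origin (TCP) lies on the centre line of the jaws, within the pads' length; the fingertips stand 22 mm ahead of it and the grasp point (between the pads) lies 3 mm ahead of it (tip_reach is the distance from the TCP to the fingertips, in mm); z points along the fingers, x is the direction in which the jaws open and shut, and the axes are right-handed (so a half turn about z gives the same grasp; the last joint's range is limited). The gripper opens to 85 mm and grips with 20 to 120 N. Pads are 22 mm wide; open, the fingers measure 114 mm over their backs; the gripper's body (76 mm by 85 mm) begins 54 mm behind the grasp point. The pads swing forward as they close: fully open they stand 13 mm farther back than shut.
Start: joints at [1.095, 0.259, 0.021, 1.334, 0, 1.418], TCP at [174.474, 521.589, 253.279] pointing down, gripper open.
Joint ranges: [-3.04, 3.04], [-0.91, 1.82], [-1.04, 1.36], [-1.92, 1.95], [-1.52, 1.45], [-3.14, 3.14]. Speed limits (rad/s): [2.22, 2.22, 2.79, 3.14, 3.14, 3.14].

### API

Orientations are given as a unit quaternion [w, x, y, z].
In Python, from plant import goto, movel, set_joints, command_gripper, pause, inverse_kinematics, read_camera, IKError, job_done, get_time, get_joint_pos, get_qd, get_effort, get_position, get_ee_rot, get_contact_force, get_ft_torque, get_finger_gap, tip_reach gives the robot as it stands. Calls block until the motion is done:
- goto(position, orientation): joint-space move of the TCP to a pose.
- movel(position, attitude=None, rate=150): straight line of the TCP; attitude=None keeps the orientation; rate is the mean speed in mm/s.
- set_joints(angles): joint-space move.
- command_gripper(opening): opening from 0.0 (shut) to 1.0 (fully open); the grip force is fixed at half the most; returns when the fingers have stopped.
- pause(seconds).
- inverse_kinematics(position, orientation): joint angles nearest the present ones, or None.
- read_camera(name): name is "scene" or "top" or "wrist"; returns a dict with "frame" (384x512x3 uint8, red, green, blue), "fx", "fy", "cx", "cy" (pixels), "position" and "orientation" of the camera in the world. Camera axes: x right, y up, looking along -z (the intrinsics and any distortion apply to the point x, -y, -z); pixel columns grow to the right and rows downward; lengths in mm; the calibration is good to about 2 mm. A picture is of the moment at which its call begins. There is no depth.
A pose or a line that the arm cannot do raises IKError and nothing moves.
- job_done(): hands the job in, once; it reports no verdict.
Readings, each from a call of its own:
- get_time(): time.
- get_joint_pos(): joint angles.
- get_qd(): joint speeds.
- get_effort(): joint torques, N m.
- get_position(): TCP position.
- get_ee_rot(): TCP orientation.
- get_contact_force(): force on the tool from outside, world axes, zero at the start.
- get_ft_torque(): the same for the moment, N m.
- get_finger_gap(): opening from 0.0 (shut) to 1.0 (fully open).
Only numpy, scipy, OpenCV 4.12 (cv2) and the standard library are available. Lean on these libraries where they do the work, as an engineer would, in place of code of your own. Each camera call takes 0.05 s, during which the arm holds its last target.

## Working session

There is one attempt and no reset: what is moved stays moved. The work goes in short steps, each a Python script; the robot and the scene stay as the last script left them, time stands still between calls to the robot, and variables do not carry over. Pictures are saved under pics/ and viewed, and the job is handed in when it is done.

```bash
ls; mkdir -p pics; python3 - <<'E'
from plant import *
import cv2
print(get_time(), get_position(), get_ee_rot(), tip_reach)
for n in ["scene","top","wrist"]:
    c=read_camera(n)
    print(n,{k:v for k,v in c.items() if k!="frame"})
    cv2.imwrite(f"pics/{n}0.png",c["frame"][:,:,::-1])
print(get_time())
E
```

```text
pics
0.0 [174.36042151 521.38249597 252.66476687] [ 2.87309150e-04  8.11547696e-01  5.84285807e-01 -5.92457042e-04] 22.0
scene {'fx': 449.3185363009048, 'fy': 449.3185363009048, 'cx': 252.0200271474973, 'cy': 190.16300734036548, 'position': array([1326.70771796,   15.31427318, 1093.46051844]), 'orientation': array([0.67208228, 0.24477054, 0.2460231 , 0.65411423])}
top {'fx': 479.672158704594, 'fy': 479.672158704594, 'cx': 262.9265257238628, 'cy': 191.5995743553746, 'position': array([ 306.56659953,   54.17813977, 1482.35326514]), 'orientation': array([-0.70099834, -0.03480833,  0.03724761,  0.71133841])}
wrist {'fx': 286.23294104202705, 'fy': 286.23294104202705, 'cx': 256.08513852219073, 'cy': 190.9881155142283, 'position': array([101.96226696, 546.07179311, 373.87616416]), 'orientation': array([ 0.80269076, -0.12289709, -0.08724918,  0.57703677])}
0.15
```

View pics/scene0.png

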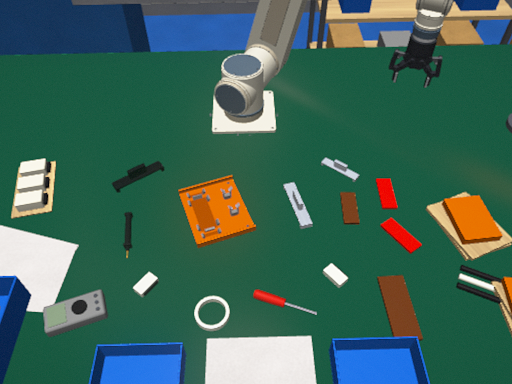

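View pics/top0.png

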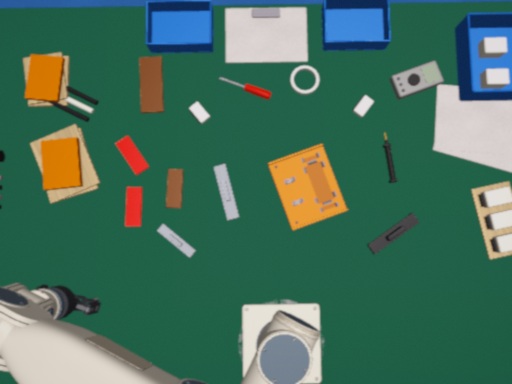

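View pics/wrist0.png

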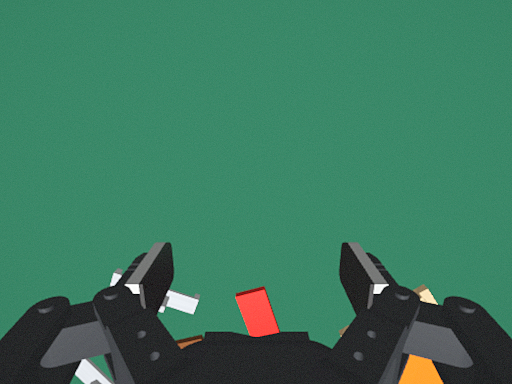

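The top view shows these candidates.
- **Board:** brown plates at (175,188) and (151,84), red ones at (132,155) and (134,207). The one at (175,188) is plain dark brown and the smaller of the two brown plates, so it is the 120 mm board.
- **Bridge:** grey ones at (227,192) and (176,240), and a black one at (393,233). (227,192) is not black and is the larger of the greys.
- **Probe:** (390,160). The tray is at (308,187).

Next I'll check this in an enlarged crop and get rough positions.

```bash
cat > h.py <<'E'
import numpy as np, cv2
from scipy.spatial.transform import Rotation as R
from plant import *
def rot(q): return R.from_quat([q[1],q[2],q[3],q[0]])
def ray(c,u,v):
    d=np.array([(u-c["cx"])/c["fx"],-(v-c["cy"])/c["fy"],-1.])
    return np.array(c["position"]),rot(c["orientation"]).apply(d)
def onz(c,u,v,z):
    p,d=ray(c,u,v); return p+d*(z-p[2])/d[2]
def proj(c,P):
    q=rot(c["orientation"]).inv().apply(np.atleast_2d(P)-c["position"])
    return np.c_[c["cx"]+c["fx"]*q[:,0]/-q[:,2], c["cy"]-c["fy"]*q[:,1]/-q[:,2]]
def tri(obs):
    A=np.zeros((3,3));b=np.zeros(3)
    for c,u,v in obs:
        p,d=ray(c,u,v);d=d/np.linalg.norm(d);M=np.eye(3)-np.outer(d,d);A+=M;b+=M@p
    return np.linalg.solve(A,b)
def down(yaw):
    # tool z down, tool x at world angle yaw
    x=np.array([np.cos(yaw),np.sin(yaw),0]);z=np.array([0,0,-1.]);y=np.cross(z,x)
    q=R.from_matrix(np.c_[x,y,z]).as_quat(); return np.array([q[3],q[0],q[1],q[2]])
def save(name,c):
    cv2.imwrite(f"pics/{name}.png",c["frame"][:,:,::-1]); np.save(f"pics/{name}.npy",c,allow_pickle=True)
def load(name): return np.load(f"pics/{name}.npy",allow_pickle=True).item()
E
python3 - <<'E'
from h import *
for n in ["scene","top"]:
    c=read_camera(n); save(n+"1",c)
c=load("top1"); s=load("scene1")
for nm,t,sc in [("board",(175,188),(349,208)),("bridge",(227,192),(298,205)),("small",(176,240),(341,168)),("probe",(390,160),(128,234)),("tray",(308,187),(216,210))]:
    print(nm,onz(c,*t,10).round(),tri([(c,*t),(s,*sc)]).round())
im=cv2.resize(c["frame"][130:265,100:430,::-1],None,fx=2.4,fy=2.4,interpolation=cv2.INTER_CUBIC); cv2.imwrite("pics/crop1.png",im)
w=load("top1"); wc=read_camera("wrist"); print(rot(wc["orientation"]).as_matrix().round(3)); T=rot(get_ee_rot()); 
print("cam in tool",T.inv().apply(wc["position"]-get_position()), (T.inv()*rot(wc["orientation"])).as_matrix().round(3))
E
```

```text
board [472. 319.  10.] [473. 322.   2.]
bridge [458. 159.  10.] [458. 163.   5.]
small [312. 315.  10.] [313. 318.  12.]
probe [ 550. -348.   10.] [ 551. -348.    4.]
tray [469. -91.  10.] [470. -90.   5.]
[[ 0.319 -0.905 -0.282]
 [ 0.948  0.304  0.096]
 [-0.001 -0.298  0.955]]
cam in tool [   0.27668848  -76.52318343 -121.06819606] [[ 1.     0.001  0.001]
 [ 0.002 -0.955 -0.298]
 [ 0.001  0.298 -0.955]]
```

View pics/crop1.png

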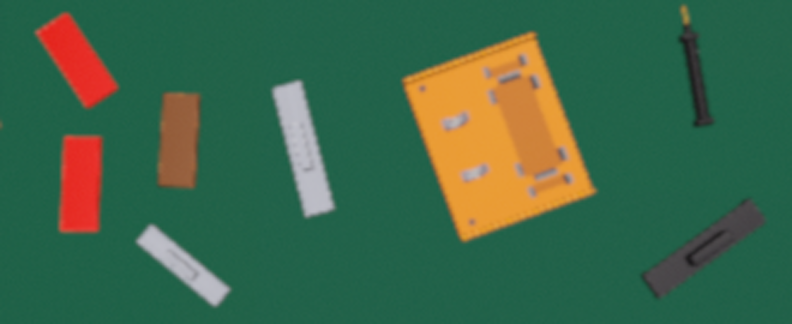

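The crop confirms it. The brown board is at about (179,140), the long grey bridge at (303,148) versus the shorter grey one at (183,265), and the tray and probe stand to the right. Next are wrist-camera views of the board and bridge from two places.

```bash
python3 - <<'E'
from h import *
goto([420,290,200],down(np.radians(90))); 
save("w1",read_camera("wrist")); print(get_time(),get_position(),get_joint_pos().round(3) if hasattr(get_joint_pos(),'round') else get_joint_pos())
goto([410,190,200],down(np.radians(90))); save("w2",read_camera("wrist")); print(get_time(),get_position())
for n in ["w1","w2"]:
    cv2.imwrite(f"pics/{n}z.png",cv2.resize(cv2.imread(f"pics/{n}.png"),(800,600),interpolation=cv2.INTER_CUBIC))
E
```

```text
1.6417 [419.61470995 290.77511225 200.22949808] [ 0.441  0.213 -0.176  1.181  0.     0.441]
2.175 [410.14184859 190.64160739 200.38733813]
```

View pics/w1z.png

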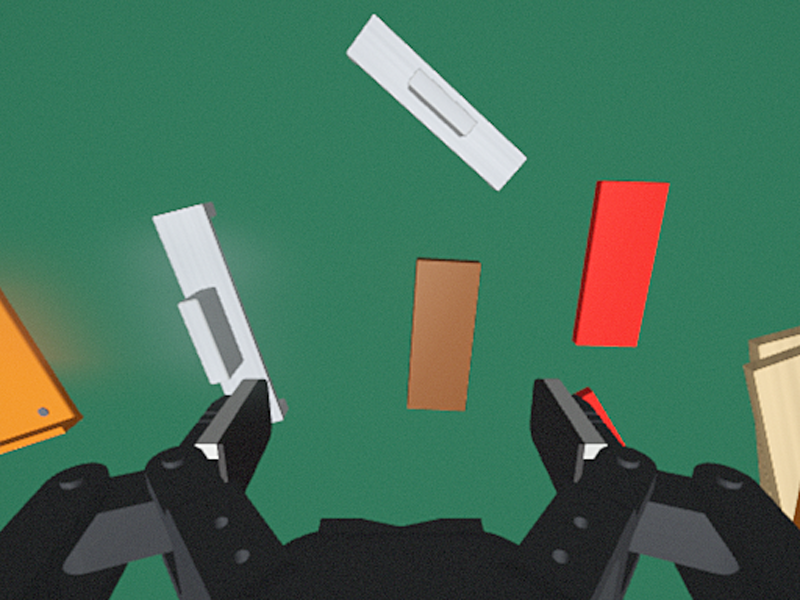

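View pics/w2z.png

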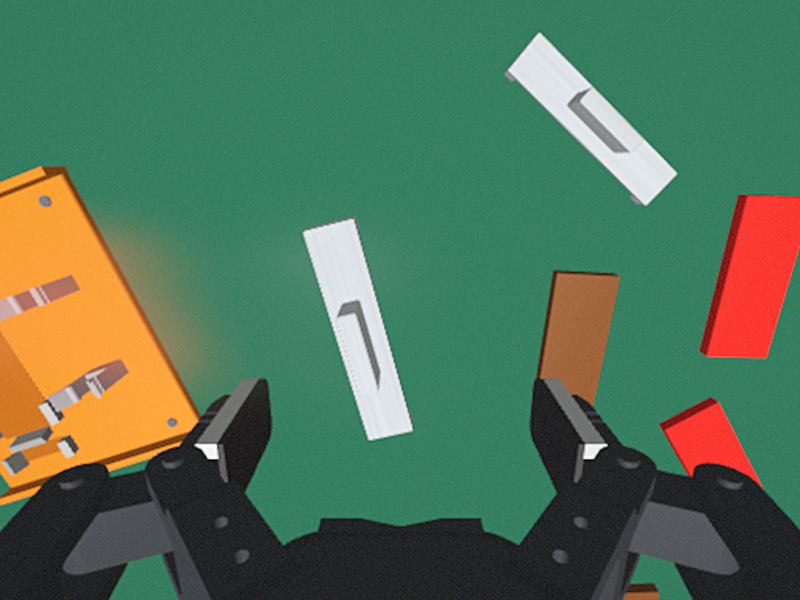

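Wrist views in 800x600: in w1 the board's top-face corners are about (416,261), (480,263), (465,411) and (407,409). In w2 the bridge's top-plate corners are about (303,231), (355,219), (412,430) and (369,440). I'll refine these by model fit, starting with enlarged crops.

```bash
python3 - <<'E'
from h import *
def crop(n,u0,u1,v0,v1,f,o):
    im=cv2.imread(f"pics/{n}.png")[v0:v1,u0:u1]; im=cv2.resize(im,None,fx=f,fy=f,interpolation=cv2.INTER_CUBIC)
    for u in range(u0,u1,10): cv2.putText(im,str(u),(int((u-u0)*f),10),0,.35,(255,255,255),1); cv2.line(im,(int((u-u0)*f),12),(int((u-u0)*f),18),(255,255,255),1)
    for v in range(v0,v1,10): cv2.putText(im,str(v),(0,int((v-v0)*f)+4),0,.35,(255,255,255),1); cv2.line(im,(25,int((v-v0)*f)),(30,int((v-v0)*f)),(255,255,255),1)
    return im
a=crop("w1",245,325,155,275,5,0); b=crop("w2",330,410,155,275,5,0)
cv2.imwrite("pics/c_board.png",np.hstack([a,b]))
a=crop("w1",85,185,120,280,3.7,0); b=crop("w2",180,280,130,290,3.7,0)
cv2.imwrite("pics/c_bridge.png",np.hstack([a,b]))
E
```

```text
(no output)
```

View pics/c_board.png

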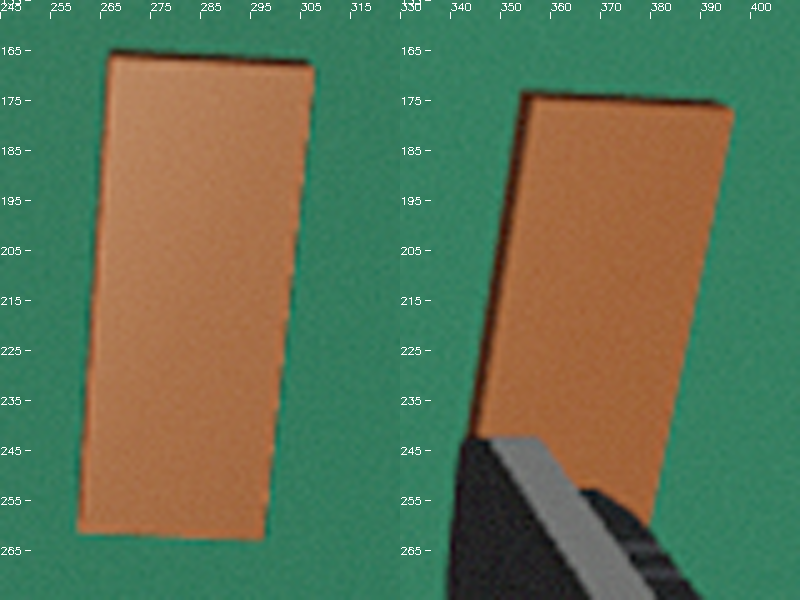

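View pics/c_bridge.png

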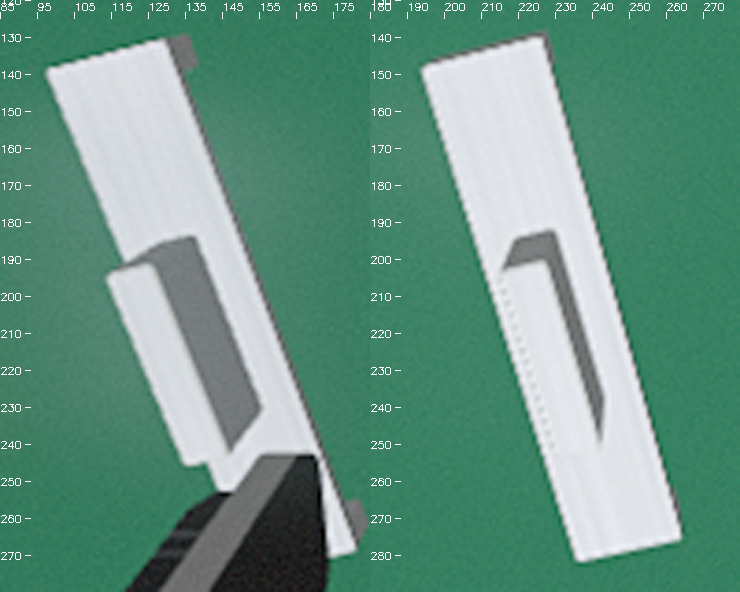

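```bash
cat >> h.py <<'E'
from scipy.optimize import least_squares
def fitpose(obs,x0,free_z=True):
    """obs: list of (cam,(u,v),(lx,ly,lz)); pose x,y,z,yaw"""
    def f(p):
        r=[]
        M=R.from_euler('z',p[3]).as_matrix()
        for c,uv,l in obs:
            P=M@np.array(l,float)+[p[0],p[1],p[2] if free_z else x0[2]]
            r+=list(proj(c,P)[0]-uv)
        return np.array(r)
    s=least_squares(f,x0,x_scale=[10,10,10,.1],loss='soft_l1')
    return s.x,f(s.x)
E
cat > m1.py <<'E'
from h import *
w1=load("w1");w2=load("w2"); s=-.4
# local frame: x along board (world +x-ish; image down), y left(image right)
B=lambda c,u,v,x,y,z:(c,(u+s,v+s),(x,y,z))
bo=[B(w1,267,166.4,-60,-23,5),B(w1,308,168.2,-60,23,5),B(w1,298,263.2,60,23,5),B(w1,260.8,261.8,60,-23,5),B(w2,356.6,174,-60,-23,5),B(w2,397,176.4,-60,23,5)]
br=[B(w2,194.05,148.1,-85,-18,-21),B(w2,227.3,140,-85,18,-21),B(w2,264.3,275.4,85,18,-21),B(w2,236.8,281.9,85,-18,-21),
B(w1,97.4,138.9,-85,-18,-21),B(w1,130.1,130.3,-85,18,-21),B(w1,181.5,268.1,85,18,-21),
B(w2,215.7,203,-30,-7,11),B(w2,228.4,199.7,-30,7,11),B(w1,113.6,194.9,-30,-7,11),B(w1,126.4,190.8,-30,7,11),B(w1,135.3,245.9,30,-7,11),B(w1,147.7,243,30,7,11)]
if __name__=="__main__":
  for o,x0 in [(bo,[472,320,5,0]),(br,[458,160,39,.2])]:
    for fz in (True,False):
        x,r=fitpose(o,x0,fz); print(x.round(3),r.round(1).tolist())
E
python3 m1.py
```

```text
[ 4.72381e+02  3.21960e+02  5.24500e+00 -5.20000e-02] [-0.2, -0.2, 0.1, 0.1, -0.0, -0.0, 0.0, -0.3, -0.1, 0.4, 0.2, 0.0]
[ 4.72459e+02  3.22006e+02  5.00000e+00 -5.30000e-02] [-0.2, -0.2, 0.1, 0.1, -0.0, -0.1, 0.0, -0.3, -0.2, 0.4, 0.2, 0.0]
[4.58118e+02 1.62182e+02 3.89010e+01 2.43000e-01] [0.1, -0.2, -0.5, -0.5, 0.4, 0.0, -0.4, -0.4, 0.6, -0.1, 0.0, 0.0, 0.5, 0.7, -1.0, 0.0, -0.3, 0.2, -0.1, -0.8, 0.2, 0.0, 0.1, 0.6, 0.2, 0.6]
[4.58088e+02 1.62214e+02 3.90000e+01 2.43000e-01] [0.1, -0.3, -0.4, -0.5, 0.5, 0.0, -0.4, -0.3, 0.5, -0.1, 0.0, 0.0, 0.5, 0.7, -1.0, 0.0, -0.3, 0.2, -0.2, -0.8, 0.2, 0.0, 0.1, 0.6, 0.2, 0.6]
```

The heights come out right: board middle at 5.2 mm, bridge grip at 38.9 mm. Next are the tray and probe views.

```bash
python3 - <<'E'
from h import *
for n,p,y in [("t1",[520,-60,220],112),("t2",[500,-150,220],112),("p1",[590,-300,200],100),("p2",[590,-380,200],100)]:
    goto(p,down(np.radians(y))); save(n,read_camera("wrist")); print(n,get_time(),np.array(get_position()).round(1),np.array(get_joint_pos()).round(2))
for n in ["t1","t2","p1","p2"]:
    cv2.imwrite(f"pics/{n}z.png",cv2.resize(cv2.imread(f"pics/{n}.png"),(800,600),interpolation=cv2.INTER_CUBIC))
E
```

```text
t1 3.2917 [519.9 -58.6 219.9] [-0.27  0.23 -0.11  1.24  0.   -0.66]
t2 3.8 [ 500.  -149.2  220.1] [-0.45  0.22 -0.11  1.24  0.   -0.84]
p1 4.5833 [ 590.1 -298.4  200.2] [-0.6   0.47  0.21  1.31  0.   -0.77]
p2 5.05 [ 589.9 -379.1  200.7] [-0.69  0.54  0.33  1.36  0.   -0.87]
```

View pics/t1z.png

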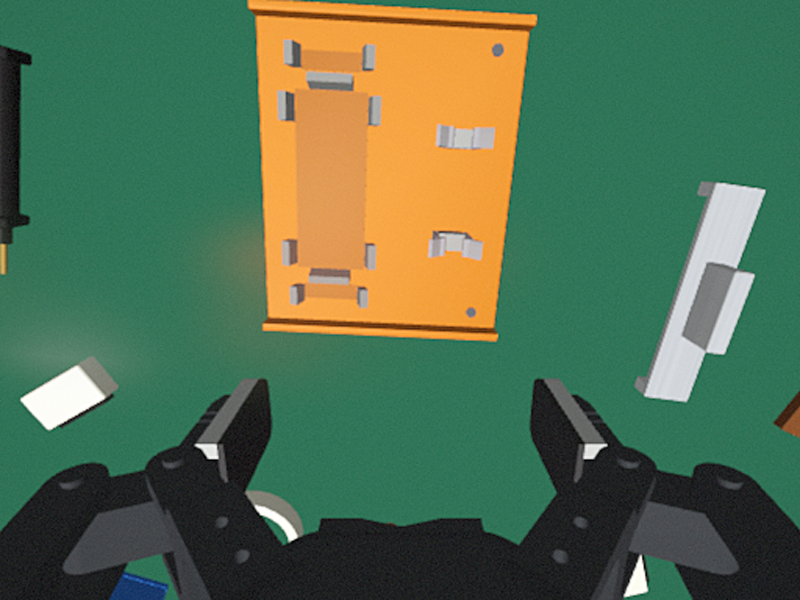

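View pics/t2z.png

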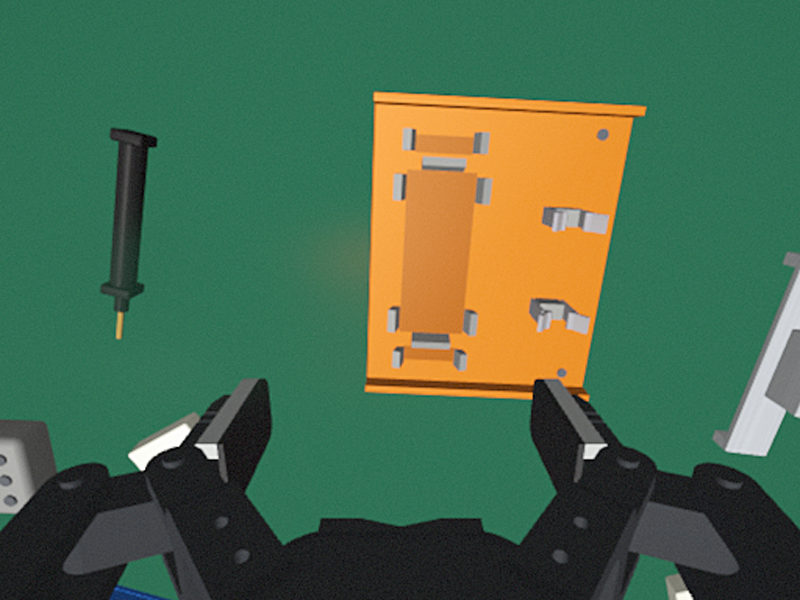

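View pics/p1z.png

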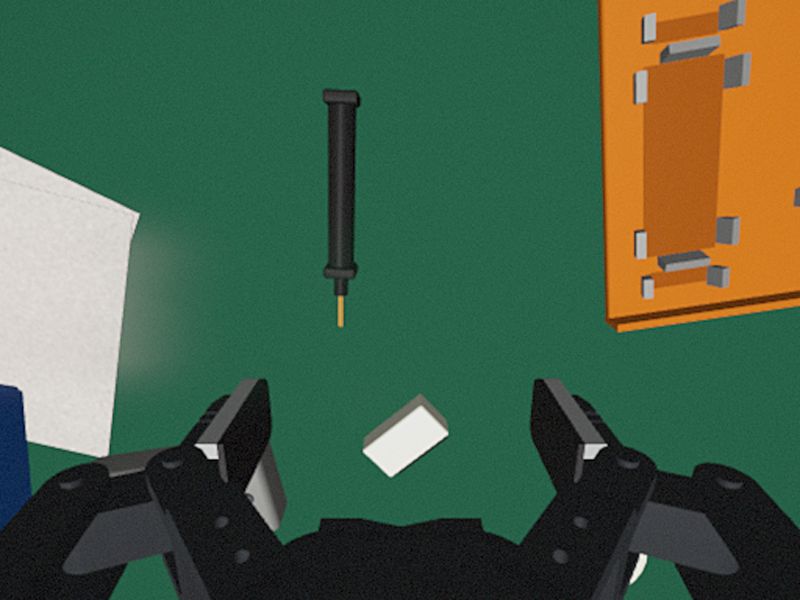

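View pics/p2z.png

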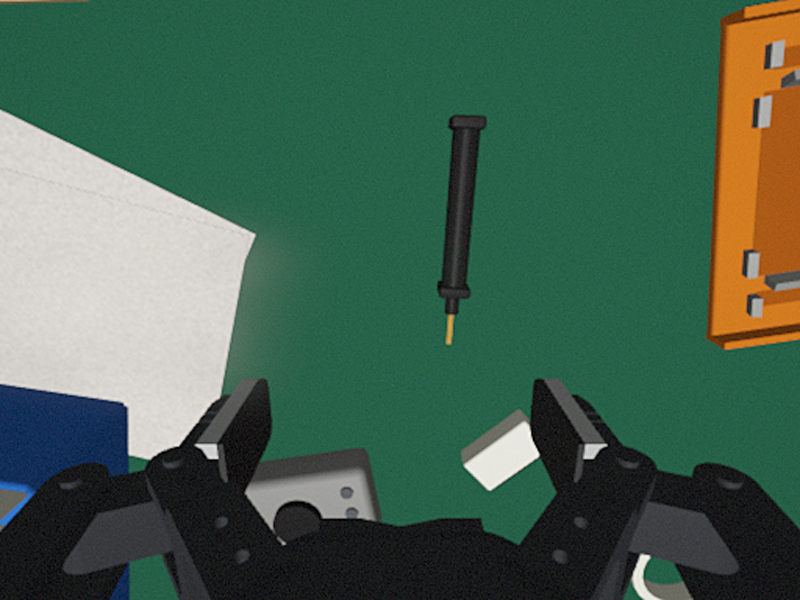

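The views show the tray (800x600, t1) with its pocket on the left at about (330,180) and clips at about (465,137) and (455,243). The probe is at about (341,185) in p1. Enlarged crops follow for picking.

```bash
cat > crop.py <<'E'
import cv2,sys
def crop(n,u0,u1,v0,v1,f,gain=1.0):
    im=cv2.imread(f"pics/{n}.png")[v0:v1,u0:u1]; im=cv2.resize(im,None,fx=f,fy=f,interpolation=cv2.INTER_CUBIC)
    im=cv2.convertScaleAbs(im,alpha=gain)
    for u in range(-(-u0//10)*10,u1,10): x=int((u-u0+.5)*f);cv2.putText(im,str(u),(x,10),0,.33,(255,255,255),1); cv2.line(im,(x,12),(x,16),(255,255,255),1)
    for v in range(-(-v0//10)*10,v1,10): y=int((v-v0+.5)*f);cv2.putText(im,str(v),(0,y+4),0,.33,(255,255,255),1); cv2.line(im,(25,y),(30,y),(255,255,255),1)
    return im
E
python3 - <<'E'
from crop import *
cv2.imwrite("pics/c_t1.png",crop("t1",155,350,0,222,2.7))
cv2.imwrite("pics/c_t2.png",crop("t2",228,420,52,262,2.8))
import numpy as np
cv2.imwrite("pics/c_p.png",np.hstack([crop("p1",190,245,50,215,3.6,2.5),crop("p2",270,325,65,230,3.6,2.5)]))
E
```

```text
(no output)
```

View pics/c_t1.png

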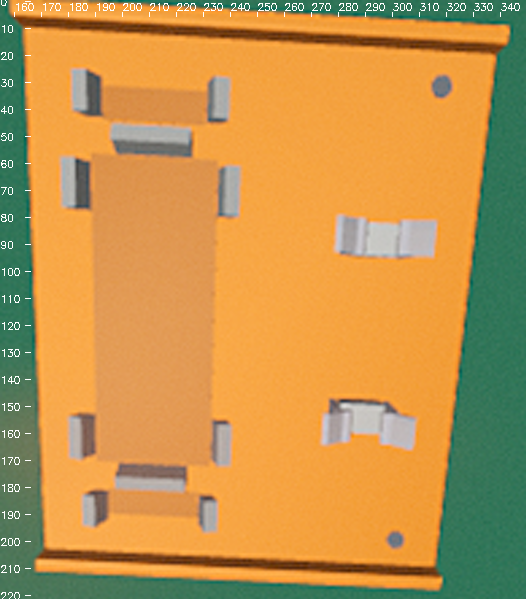

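View pics/c_t2.png

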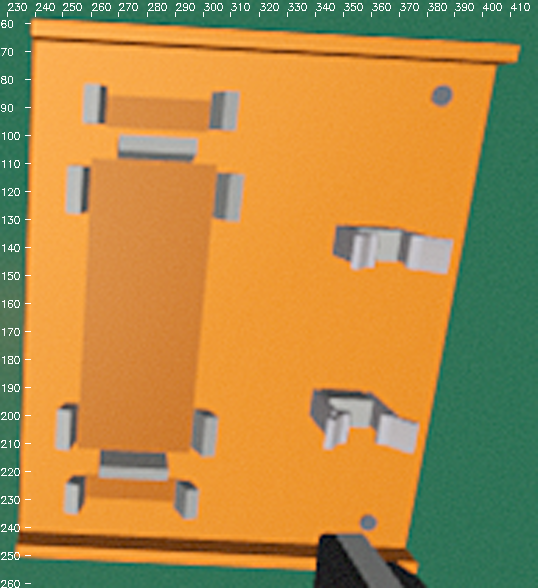

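View pics/c_p.png

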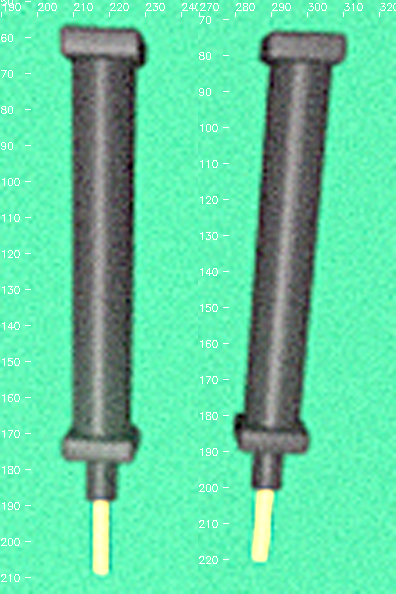

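```bash
cat > m2.py <<'E'
from h import *
t1=load("t1");t2=load("t2");p1=load("p1");p2=load("p2")
def T1(x,y): return (155+x/2.7-.5,y/2.7-.5)
def T2(x,y): return (228+x/2.8-.5,52+y/2.8-.5)
def P1(x,y): return (190+x/3.6-.5,50+y/3.6-.5)
def P2(x,y): return (270+(x-198)/3.6-.5,65+y/3.6-.5)
patch=[(t1,T1(92,154),(-62,-25,0)),(t1,T1(218,161),(-62,25,0)),(t1,T1(211,465),(62,25,0)),(t1,T1(96,460),(62,-25,0)),
(t2,T2(92,157),(-62,-25,0)),(t2,T2(218,166),(-62,25,0)),(t2,T2(189,452),(62,25,0)),(t2,T2(78,447),(62,-25,0))]
tray=[(t1,T1(510,27),(-110,90,22)),(t1,T1(37,571),(110,-90,22)),(t1,T1(440,590),(110,90,22)),
(t2,T2(31,21),(-110,-90,22)),(t2,T2(520,45),(-110,90,22)),(t2,T2(17,558),(110,-90,22))]
pr=[(p1,P1(62,29),(-60,-11,11)),(p1,P1(139,30),(-60,11,11)),(p1,P1(66,462),(60,-11,11)),(p1,P1(133,461),(60,11,11)),(p1,P1(101,574),(98,0,0)),
(p2,P2(267,38),(-60,-11,11)),(p2,P2(347,37),(-60,11,11)),(p2,P2(239,448),(60,-11,11)),(p2,P2(305,453),(60,11,11)),(p2,P2(260,561),(98,0,0))]
if __name__=="__main__":
  for nm,o,x0 in [("patch",patch,[470,-130,8,.38]),("tray",tray,[470,-90,0,.38]),("probe",pr,[551,-348,11,.15])]:
    for fz in (True,False):
        x,r=fitpose(o,x0,fz); print(nm,x.round(3),r.round(1).tolist())
  x,_=fitpose(tray,[470,-90,0,.38],True)
  q,_=fitpose(patch,[470,-130,8,.38],True)
  print("patch in tray", R.from_euler('z',-x[3]).apply(q[:3]-x[:3]))
E
python3 m2.py
python3 - <<'E'
from crop import *
import numpy as np
cv2.imwrite("pics/c_cl.png",np.hstack([crop("t1",265,330,70,175,5.7),crop("t2",335,400,125,220,6.0)[:598] if 0 else cv2.resize(crop("t2",335,400,125,220,5.7),(370,598)) if 0 else np.pad(crop("t2",335,400,125,220,5.7),((0,598-541),(0,0),(0,0)))]))
E
```

```text
patch [ 4.83775e+02 -1.27091e+02  7.51000e+00  3.31000e-01] [-0.0, -0.1, 0.3, -0.1, -0.2, 0.4, 0.4, 0.2, 0.2, 0.3, -0.4, -0.6, -0.0, 0.0, -0.3, -0.1]
patch [ 4.83733e+02 -1.27087e+02  8.71200e+00  3.31000e-01] [-0.1, -0.2, 0.3, -0.2, -0.3, 0.5, 0.4, 0.2, 0.2, 0.2, -0.3, -0.6, 0.0, 0.2, -0.3, 0.1]
tray [ 4.71096e+02 -8.90410e+01 -6.26000e-01  3.34000e-01] [-0.1, 0.1, -0.1, 0.4, 0.5, 0.1, 0.0, -0.3, -0.2, 0.1, -0.1, -0.3]
tray [ 4.71132e+02 -8.91120e+01  1.35700e+00  3.35000e-01] [0.0, -0.1, -0.3, 0.6, 0.5, 0.3, -0.1, -0.4, 0.1, 0.0, -0.1, -0.1]
probe [ 5.41248e+02 -3.47512e+02  8.01100e+00  1.29000e-01] [-0.5, -0.1, 0.9, 0.8, -0.9, 0.1, 0.7, 1.2, 0.6, -1.5, -0.2, -1.5, -0.1, -0.2, -0.8, 1.2, 0.7, 0.7, -0.3, -1.9]
probe [ 5.41222e+02 -3.47594e+02  1.10000e+01  1.30000e-01] [-1.2, -0.6, 0.5, 0.3, -1.4, 0.7, 0.4, 1.9, 0.3, -0.6, -0.0, -1.9, 0.3, -0.5, -0.6, 2.0, 1.1, 1.5, -0.0, -0.9]
patch in tray [ -0.51259857 -40.10326142   8.13660358]Traceback (most recent call last):
  File "<stdin>", line 3, in <module>
    return _nx.concatenate(arrs, 1, dtype=dtype, casting=casting)
           ~~~~~~~~~~~~~~~^^^^^^^^^^^^^^^^^^^^^^^^^^^^^^^^^^^^^^^
ValueError: all the input array dimensions except for the concatenation axis must match exactly, but along dimension 0, the array at index 0 has size 598 and the array at index 1 has size 599
```

```bash
python3 - <<'E'
from crop import *
import numpy as np
a=crop("t1",265,330,70,175,5.7)[:540]; b=crop("t2",335,400,125,220,5.7)[:540]
cv2.imwrite("pics/c_cl.png",np.hstack([a,b]))
cv2.imwrite("pics/c_cl2.png",np.hstack([crop("t1",265,330,140,175,5.7),crop("t2",335,400,185,220,5.7)]))
E
```

```text
(no output)
```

View pics/c_cl.png

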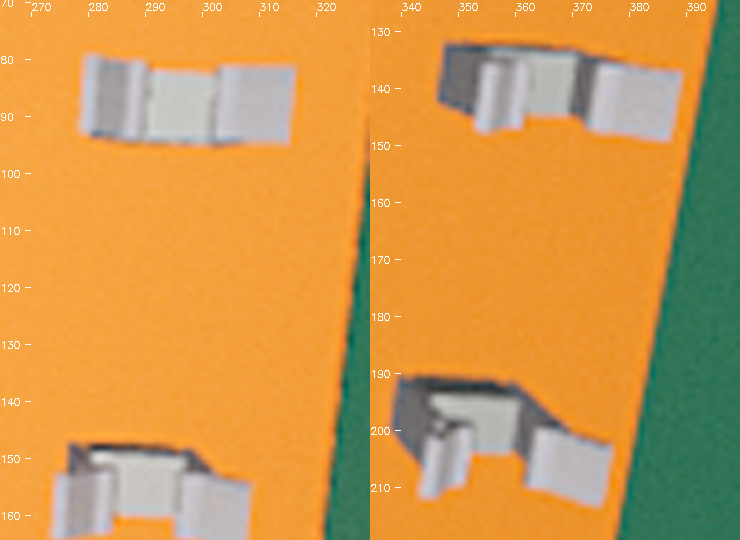

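```bash
python3 - <<'E'
from m2 import *
x,_=fitpose(tray,[471,-89,0,.334],True)
x[2]=0
L=[("c1 L-",(279.2,78.8),(354.1,135)),("c1 L+",(278.2,92.8),(352.7,147.8)),("c1 R-",(316.4,80.9),(389.6,136.8)),("c1 R+",(315.2,94.8),(387.7,149.4)),
("c2 L-",(274.3,152.5),(344,200.3)),("c2 R-",(308.5,154.1),(376.8,202.2))]
for n,a,b in L:
    P=tri([(t1,*a),(t2,*b)]); print(n,R.from_euler('z',-.3335).apply(P-x[:3]).round(1))
E
```

```text
c1 L- [-41.8  29.9  49.6]
c1 L+ [-29.2  29.7  51.5]
c1 R- [-41.7  65.2  50.8]
c1 R+ [-29.2  65.3  51.6]
c2 L- [29.  30.3 46.6]
c2 R- [28.6 65.3 49. ]
```

The clip axis is at tray y = +47.5 and the clip tops at 51 mm, and the pocket is at tray y = -40. Everything agrees with the text. Now I'll pick the board.

```bash
python3 - <<'E'
from h import *
q=down(np.pi/2-0.052)
command_gripper(0.75)
goto([472.4,322,110],q); pause(.2); print(get_time(),np.array(get_position()).round(2),get_finger_gap())
movel([472.4,322,35]); print(np.array(get_position()).round(2),np.array(get_contact_force()).round(2))
movel([472.4,322,21.5],rate=60); print(np.array(get_position()).round(2),np.array(get_contact_force()).round(2))
command_gripper(0.3); print(get_finger_gap(),np.array(get_contact_force()).round(2),np.array(get_position()).round(2))
movel([472.4,322,120]); pause(.1); print(get_time(),get_finger_gap(),np.array(get_contact_force()).round(2),np.array(get_position()).round(2))
save("b1",read_camera("wrist"))
E
```

```text
8.1417 [472.75 321.64 109.98] 0.7517217102995588
[472.75 322.1   35.5 ] [ 0.15 -0.6  -0.17]
[472.26 321.93  21.31] [-1.09  0.07 -0.27]
0.5169532667635321 [-0.6  -1.    5.25] [472.66 322.14  22.19]
10.3833 0.5183733265409388 [ 0.6  -1.29 -0.22] [471.84 321.71 118.77]
```

View pics/b1.png

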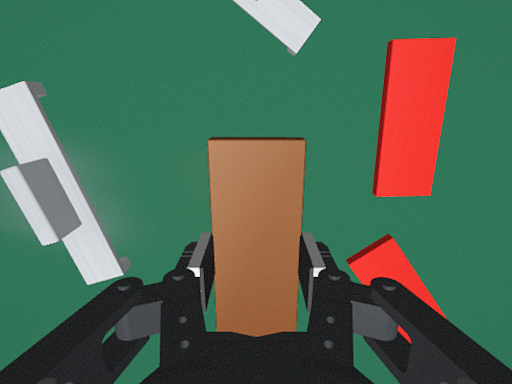

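```bash
python3 - <<'E'
from h import *
from crop import *
c=load("b1")
g=cv2.cvtColor(c["frame"],cv2.COLOR_RGB2HSV); 
T=rot(get_ee_rot()); p=np.array(get_position()); print(p)
for uv in [(208.5,140.5),(305,140.5)]:
    P=onz(c,*uv,p[2]-21.5+10); print(uv,T.inv().apply(P-p).round(2))
cv2.imwrite("pics/c_b1.png",crop("b1",195,320,125,265,4.2))
E
```

```text
[471.91247333 321.76037197 118.8255351 ]
(208.5, 140.5) [-21.7  -59.44  11.63]
(305, 140.5) [ 22.72 -59.38  11.59]
```

View pics/c_b1.png

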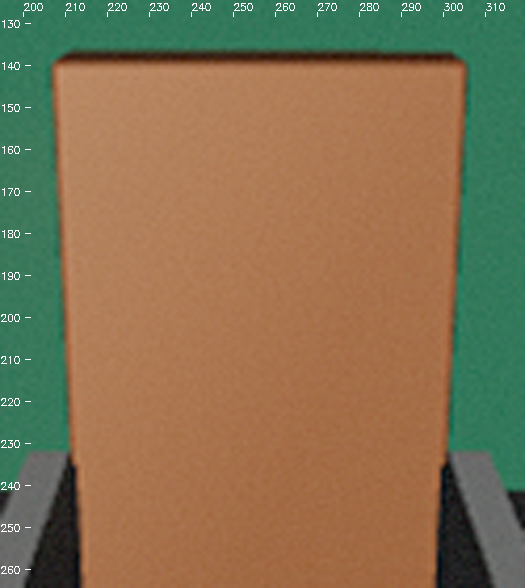

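The board is held centred: its end edge is at tool y = -60 and its middle is within 0.5 mm of the jaw centre. Now I'll place it.

```bash
python3 - <<'E'
from h import *
X,Y=484,-127
q=down(np.pi/2+0.332)
goto([X,Y,110],q); pause(.1); print(get_time(),np.array(get_position()).round(2))
movel([X,Y,50]); save("b2",read_camera("wrist"))
for z in [42,38,34,31.5,30]:
    movel([X,Y,z],rate=60); f=np.array(get_contact_force()); print(z,f.round(1),np.array(get_position()).round(1))
    if abs(f).max()>25: break
save("b3",read_camera("wrist")); print(get_time())
E
```

```text
12.1833 [ 484.24 -126.25  109.98]
42 [ 0.9  0.3 -1.4] [ 483.9 -127.    42. ]
38 [ 0.3 -0.5 -0.4] [ 483.9 -127.    37.9]
34 [-0.9 -0.1 -0.7] [ 483.8 -126.9   33.7]
31.5 [-0.5  0.2 -0.9] [ 483.9 -127.    31.4]
30 [-0.2  0.1  1.4] [ 484.2 -127.1   30.2]
14.1167
```

View pics/b2.png

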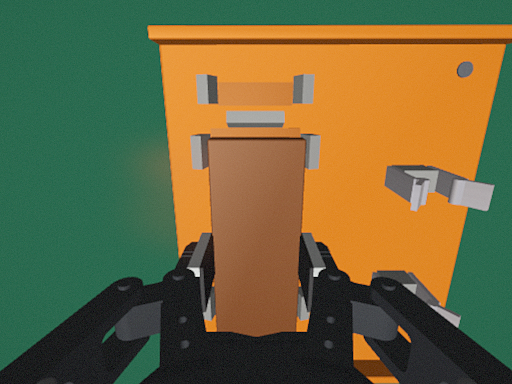

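View pics/b3.png

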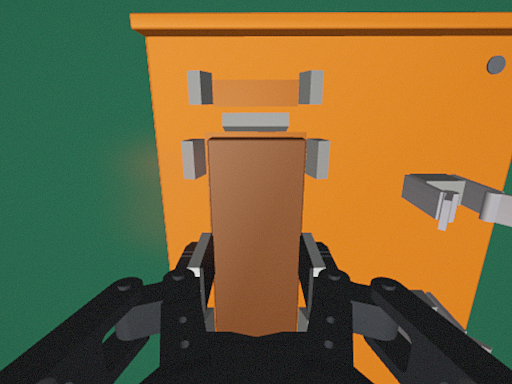

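The board sits between the fences (208-305 px wide, with orange margin on both sides) and there is no side force. I'll release it and fetch the bridge.

```bash
python3 - <<'E'
from h import *
command_gripper(0.7); movel([484,-127,90],rate=200); save("b4",read_camera("wrist"))
q=down(np.pi/2+0.243)
X,Y=458.1,162.2
command_gripper(0.45)
goto([X,Y,110],q); pause(.1); print(get_time(),np.array(get_position()).round(2))
movel([X,Y,60]); movel([X,Y,43],rate=60); print(np.array(get_contact_force()).round(1),np.array(get_position()).round(1))
command_gripper(0.0); print(get_finger_gap(),np.array(get_contact_force()).round(1))
movel([X,Y,150]); pause(.1); print(get_time(),get_finger_gap(),np.array(get_contact_force()).round(2),np.array(get_position()).round(2))
save("r1",read_camera("wrist"))
E
```

```text
16.475 [458.56 161.18 109.88]
[-0.8  0.4 -1. ] [457.9 162.2  42.8]
0.15370402041739747 [-0.3  0.5  3. ]
18.7 0.15247904628844688 [-1.1   0.17 -1.54] [457.54 162.08 148.92]
```

View pics/b4.png

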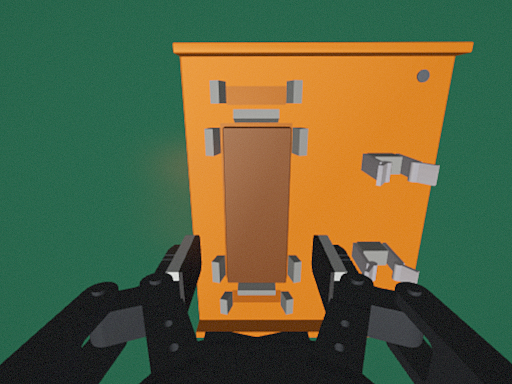

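View pics/r1.png

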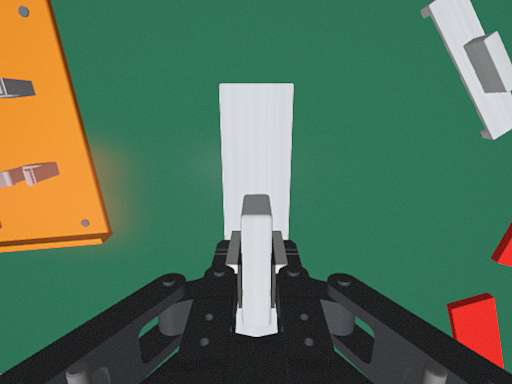

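The board lies in the pocket (b4: corners about (223,127), (291,127), (288,283) and (225,282)) and the bridge hangs straight (end edge at row 84, columns 220-293). A numeric check follows.

```bash
python3 - <<'E'
from h import *
c=load("r1"); T=rot(get_ee_rot()); p=np.array(get_position())
for uv in [(219.5,83.8),(293.7,83.8),(243,212.5),(271,212.5)]:
    z=p[2]-43+(18 if uv[1]<100 else 50); P=onz(c,*uv,z); print(uv,T.inv().apply(P-p).round(2))
b=load("b4")
x,r=fitpose([(b,(223,127),(-60,-23,5)),(b,(291,126.5),(-60,23,5)),(b,(288.5,282.5),(60,23,5)),(b,(225,282),(60,-23,5))],[484,-127,13,.33],False)
print(x.round(3),r.round(1))
from crop import *
cv2.imwrite("pics/c_r1.png",crop("r1",205,310,70,240,3.5))
cv2.imwrite("pics/c_b4.png",crop("b4",195,320,70,320,2.4))
E
```

```text
(219.5, 83.8) [-17.16 -84.58  25.16]
(293.7, 83.8) [ 18.39 -84.52  25.16]
(243, 212.5) [ -5.3  -31.14  -6.94]
(271, 212.5) [  6.67 -31.12  -6.94]
[ 4.83562e+02 -1.26484e+02  1.01000e+01  3.31000e-01] [-0.8 -0.3  0.7  0.1 -2.3 -0.1  2.8  0.4]
```

View pics/c_r1.png

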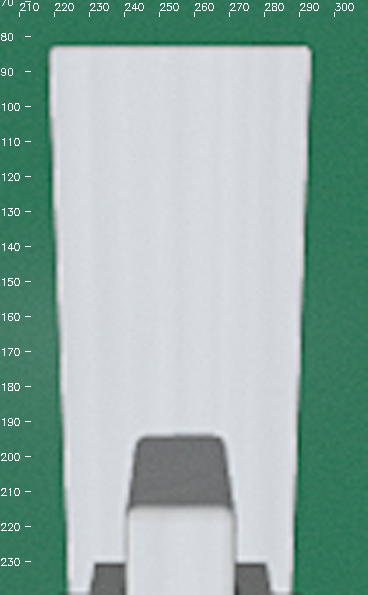

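View pics/c_b4.png

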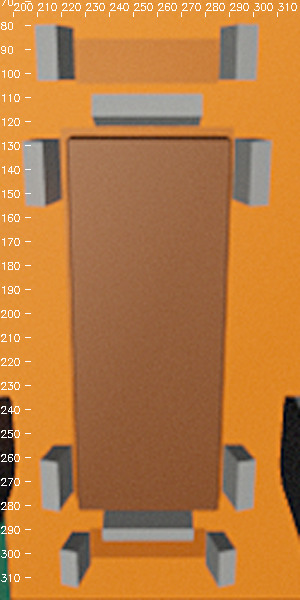

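```bash
python3 - <<'E'
from h import *
X,Y=484,-127
q=down(np.pi/2+0.332)
goto([X,Y,130],q); pause(.1); print(get_time(),np.array(get_position()).round(2))
movel([X,Y,75]); save("r2",read_camera("wrist"))
for z in [65,61,57,54,52.5,51.3]:
    movel([X,Y,z],rate=60); f=np.array(get_contact_force()); print(z,f.round(1),np.array(get_position()).round(1))
    if abs(f).max()>25: break
save("r3",read_camera("wrist")); print(get_time())
E
```

```text
19.9667 [ 484.16 -125.78  130.1 ]
65 [ 1.1 -0.2 -2.7] [ 483.8 -126.9   64.9]
61 [ 0.3 -0.2 -2. ] [ 483.9 -127.    60.8]
57 [ 1.   0.1 -2.1] [ 483.8 -127.    56.8]
54 [-0.7 -0.2 -1.1] [ 483.9 -126.9   53.8]
52.5 [-0.5  0.4 -1.7] [ 483.9 -127.    52.4]
51.3 [ 0.5 -0.3 -0.7] [ 484.1 -127.    51.4]
22.15
```

View pics/r3.png

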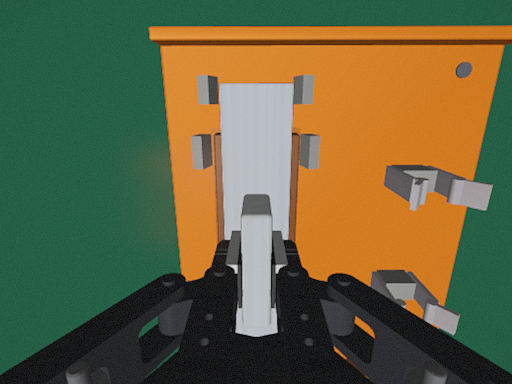

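```bash
python3 - <<'E'
from h import *
X,Y=484,-127
for z in [50.7,50.2]:
    movel([X,Y,z],rate=40); f=np.array(get_contact_force()); print(z,f.round(1),np.array(get_position()).round(1))
    if f[2]>3: break
command_gripper(0.4); print(get_finger_gap()); movel([X,Y,180],rate=250)
goto([500,-100,210],down(np.pi/2+.332)); pause(.1); save("r4",read_camera("wrist")); print(get_time())
cv2.imwrite("pics/r4z.png",cv2.resize(cv2.imread("pics/r4.png"),(800,600),interpolation=cv2.INTER_CUBIC))
E
```

```text
50.7 [-2.2  1.6  7.5] [ 484.1 -127.1   51.3]
0.39950401223226517
23.8417
```

View pics/r4z.png

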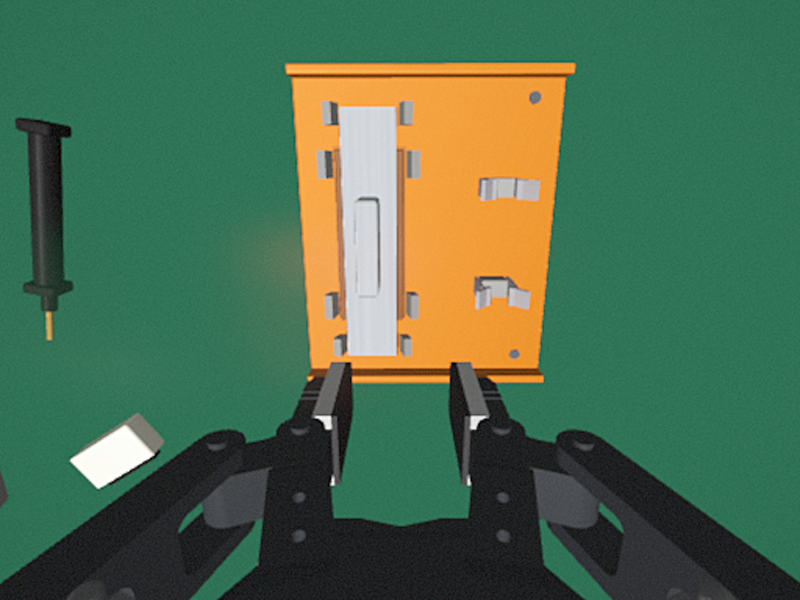

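```bash
python3 - <<'E'
from h import *
c=load("r4"); k=lambda x,y:(x/1.5625-.2,y/1.5625-.2)
o=[(c,k(341,106.5),(-85,-18,-21)),(c,k(396,108),(-85,18,-21)),(c,k(394.5,356),(85,18,-21)),(c,k(347,354.5),(85,-18,-21))]
for fz in (True,False):
    x,r=fitpose(o,[484,-127,47,.33],fz); print(x.round(3),r.round(1))
print(R.from_euler('z',-.332).apply(x[:3]-[484,-127,8]))
X,Y=541.2,-347.6
q=down(np.pi/2+0.13)
goto([X,Y,110],q); pause(.1); c=read_camera("wrist"); save("q0",c); print(get_time(),np.array(get_position()).round(2))
E
```

```text
[ 4.84427e+02 -1.26759e+02  4.58360e+01  3.18000e-01] [-0.6  0.3  0.8 -0.1  0.3 -0.4 -0.4  0.2]
[ 4.84316e+02 -1.26712e+02 -4.56669e+02  3.18000e-01] [-0.7  0.1  0.9 -0.4  0.3 -0.1 -0.4  0.5]
[ 3.92755744e-01  1.68773224e-01 -4.64669227e+02]
25.0417 [ 541.77 -346.26  111.22]
```

View pics/q0.png

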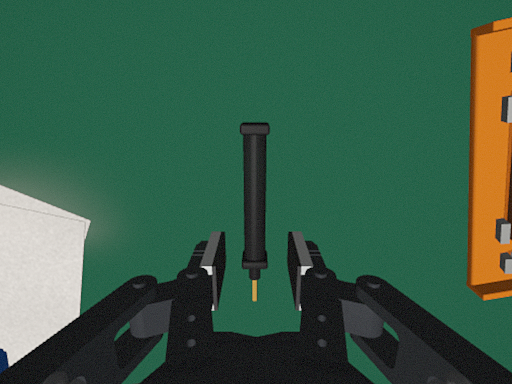

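```bash
python3 - <<'E'
from h import *
c=load("q0"); T=rot(get_ee_rot()); p=np.array(get_position()); print(p)
for uv,z in [((255,123.5),22),((255,267.5),22),((254.5,300.5),11),((254.5,140),20),((255,240),20)]:
    print(uv,T.inv().apply(onz(c,*uv,z)-p).round(1))
E
```

```text
[ 541.76950236 -346.26114513  111.22156041]
(255, 123.5) [ -0.5 -61.5  89.2]
(255, 267.5) [-0.8 56.6 89.3]
(254.5, 300.5) [ -1.4  98.3 100.3]
(254.5, 140) [ -0.9 -49.5  91.2]
(255, 240) [-0.8 32.  91.3]
```

```bash
python3 - <<'E'
from h import *
X,Y=541.0,-347.5
movel([X,Y,45]); movel([X,Y,24],rate=60); print(np.array(get_contact_force()).round(1),np.array(get_position()).round(1))
command_gripper(0.0); print(get_finger_gap(),np.array(get_contact_force()).round(1),np.array(get_position()).round(1))
movel([X,Y,150]); pause(.1); print(get_time(),get_finger_gap(),np.array(get_contact_force()).round(2),np.array(get_position()).round(2))
c=read_camera("wrist"); save("q1",c)
T=rot(get_ee_rot()); p=np.array(get_position())
from crop import *
cv2.imwrite("pics/c_q1.png",crop("q1",180,330,60,380,1.85,1.8))
np.save("pics/q1pose.npy",np.r_[p,get_ee_rot()])
E
```

```text
[-0.7 -0.3 -0.4] [ 540.9 -347.4   23.7]
0.17906869371694215 [0.  0.3 2.6] [ 541.2 -347.7   24.5]
27.5167 0.18199281114935267 [-0.4   0.77 -0.31] [ 540.61 -347.18  148.77]
```

View pics/c_q1.png

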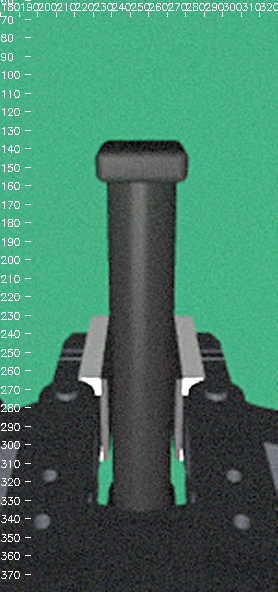

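```bash
python3 - <<'E'
from h import *
c=load("q1"); a=np.load("pics/q1pose.npy"); p=a[:3]; T=rot(a[3:])
for uv,z in [((232.5,136),p[2]-2),((280,136),p[2]-2),((255,158),p[2]-2)]: print(T.inv().apply(onz(c,*uv,z)-p).round(1))
th=.333
X,Y=455.55,-44.17
goto([X,Y,140],down(np.pi/2+th)); pause(.1); print(get_time(),np.array(get_position()).round(1))
movel([X,Y,72]); pause(.1); print(np.array(get_position()).round(1),np.array(get_contact_force()).round(1)); save("q2",read_camera("wrist")); save("q2s",read_camera("scene"))
E
```

```text
[ -9.7 -62.5   2.1]
[ 10.5 -62.5   2.1]
[ -0.1 -53.    2.1]
28.8667 [456.3 -45.2 140. ]
[456.3 -44.5  72.9] [-0.4  0.2 -0.5]
```

View pics/q2.png

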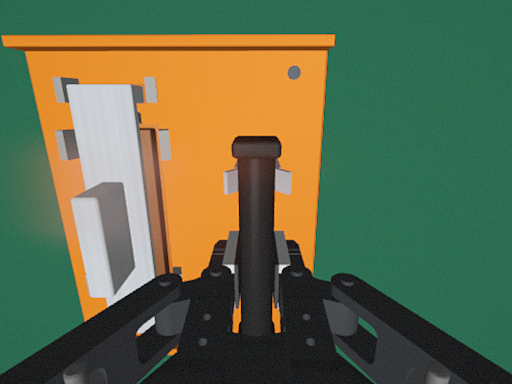

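The handle (column 257) is centred between the clip's fingers (224 and 291). I'll press it down in steps with force checks.

```bash
python3 - <<'E'
from h import *
X,Y=457,-43.7
for z in [64,60,57,54,51,49,47,46,45,44.3,43.6]:
    movel([X,Y,z],rate=80); f=np.array(get_contact_force()); print(z,f.round(1),np.array(get_position()).round(1),get_finger_gap())
    if f[2]>25 or abs(f[:2]).max()>20: break
save("q3",read_camera("wrist")); print(get_time())
E
```

```text
64 [ 0.6 -0.5 -1.5] [456.9 -43.6  64. ] 0.18384644192960917
60 [0.7 0.3 0.2] [457.1 -43.7  60. ] 0.18503479812835902
57 [ 1.4  1.2 -0.3] [457.3 -43.7  57.1] 0.18401662115239387
54 [ 3.6  1.3 -0.3] [457.3 -43.7  54. ] 0.18386697346046973
51 [ 2.8  1.  -2.5] [457.1 -43.7  50.8] 0.18192907476505524
49 [ 1.7  0.2 -3.3] [456.8 -43.6  48.7] 0.18577314698179762
47 [ 1.6 -1.  -5. ] [456.6 -43.7  46.6] 0.181762172020705
46 [-0.1 -0.7 -3.4] [456.7 -43.7  45.8] 0.1829142297162067
45 [-1.8  0.2  4.5] [457.  -43.7  45.3] 0.18398097424723303
44.3 [-5.7  0.7 13.5] [457.  -43.7  45.2] 0.18165653398876005
43.6 [-7.3  0.9 23. ] [457.  -43.7  45.1] 0.1795461847717026
32.4667
```

View pics/q3.png

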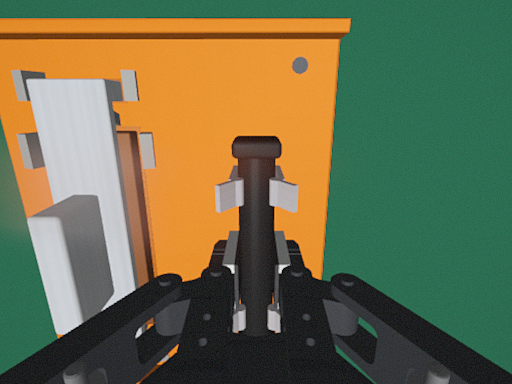

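The snap-through shows as a downward pull from 51 to 46 mm. It is then on a hard stop at TCP 45.1, matching the home height I calculated. I'll release and inspect.

```bash
python3 - <<'E'
from h import *
X,Y=457,-43.7
movel([X,Y,45.2],rate=40); command_gripper(0.4); print(get_finger_gap(),np.array(get_contact_force()).round(1))
movel([X,Y,150],rate=200); goto([505,-80,215],down(np.pi/2+.333)); pause(.1); save("e1",read_camera("wrist")); 
goto([505,0,215],down(np.pi/2+.333)); pause(.1); save("e2",read_camera("wrist")); save("e3",read_camera("scene"));print(get_time())
from crop import *
for n in ("e1","e2"): cv2.imwrite(f"pics/{n}z.png",crop(n,60,440,0,260,2.1,1.4))
E
```

```text
0.3978925250877757 [ 0.3 -0.8  0.1]
34.9167
```

View pics/e1z.png

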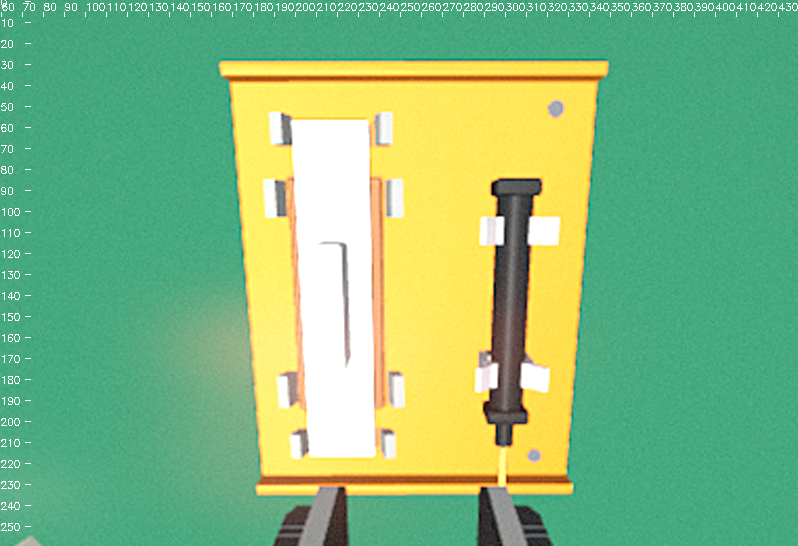

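View pics/e2z.png

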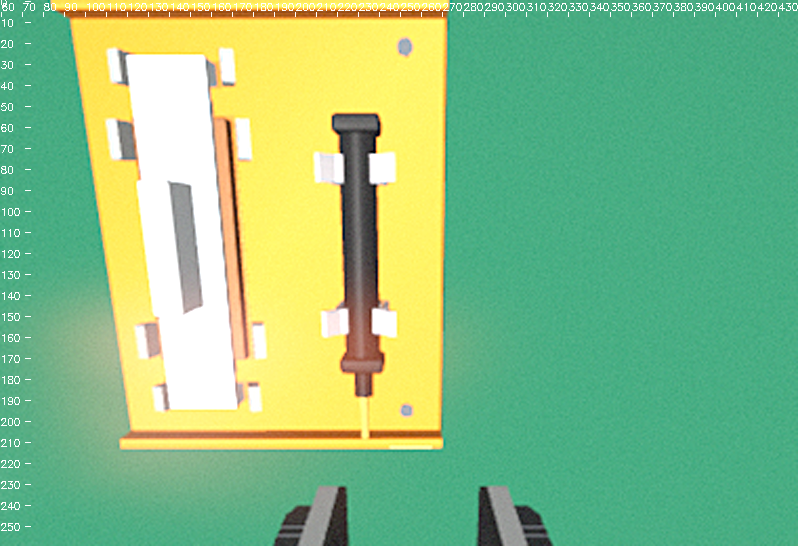

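```bash
python3 - <<'E'
from h import *
a=load("e1");b=load("e2"); k=lambda x,y:(60+x/2.1-.5,y/2.1-.5)
cl=np.array([455.55,-44.17,0]);po=np.array([484,-127,0.]);Ri=R.from_euler('z',-.333)
for n,p,q,o in [("TL",(491,181),(333,115),cl),("TR",(541,180),(379,115),cl),("BL",(487,423),(342,372),cl),("BR",(526,421),(382,371),cl),
 ("brTL",(291,120),(126,54),po),("brTR",(369,119),(206,54),po),("brBR",(376,457),(238,409),po),("brBL",(309,456),(169,408),po)]:
    print(n,Ri.apply(tri([(a,*k(*p)),(b,*k(*q))])-o).round(1))
pr=[(a,k(491,181),(-60,-11,11)),(a,k(541,180),(-60,11,11)),(a,k(487,423),(60,-11,11)),(a,k(526,421),(60,11,11)),(b,k(333,115),(-60,-11,11)),(b,k(379,115),(-60,11,11)),(b,k(342,372),(60,-11,11)),(b,k(382,371),(60,11,11))]
br=[(a,k(291,120),(-85,-18,-21)),(a,k(369,119),(-85,18,-21)),(a,k(376,457),(85,18,-21)),(a,k(309,456),(85,-18,-21)),(b,k(126,54),(-85,-18,-21)),(b,k(206,54),(-85,18,-21)),(b,k(238,409),(85,18,-21)),(b,k(169,408),(85,-18,-21))]
for nm,o,x0,c0 in [("probe",pr,[455,-44,32,.33],cl),("bridge",br,[484,-127,47,.33],po)]:
    x,r=fitpose(o,x0); print(nm,Ri.apply(x[:3]-c0).round(1),"yaw",x[3]-.333,abs(r).max())
E
```

```text
TL [-58.6 -11.1  31.8]
TR [-58.1  10.7  39.7]
BL [ 60.7 -10.1  39.5]
BR [60.3 10.2 38.4]
brTL [-85.4 -17.8  25.7]
brTR [-85.7  18.7  25.1]
brBR [85.1 18.6 26.1]
brBL [ 84.1 -18.2  27.2]
probe [ 1.5  0.  24.7] yaw 0.002346935323502053 1.1224285030838814
bridge [-0.4  0.4 47.6] yaw -0.0031204138962364625 0.6019675949263501
```

View pics/e3.png

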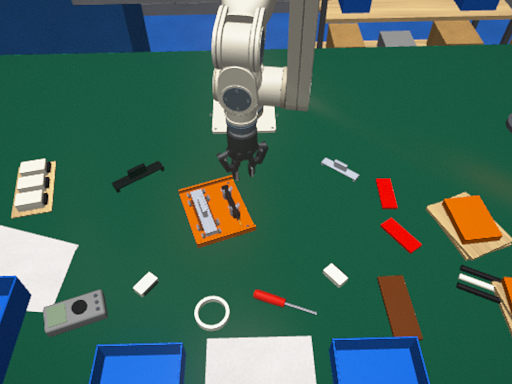

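The bridge checks out: offset (-0.4, 0.4) mm and height 47.6, against 47 expected. The probe's in-plane pose is good, but its height comes out at 24.7 against 32 expected, from soft dark corners and a 1.1 px residual. That disagrees with the hard stop at TCP 45.1, so I'll look closer with a wider baseline.

```bash
python3 - <<'E'
from h import *
th=.333; ux=np.array([np.cos(th),np.sin(th)]); uy=np.array([-np.sin(th),np.cos(th)]); c0=np.array([455.55,-44.17])
from crop import *
for n,dy in (("f1",-75),("f2",75)):
    p=c0+ux*75+uy*dy
    goto([*p,150],down(np.pi/2+th)); pause(.15); save(n,read_camera("wrist"))
print(get_time())
c=load("f1"); print(proj(c,[455,-44,40])); c=load("f2"); print(proj(c,[455,-44,40]))
cv2.imwrite("pics/f1z.png",crop("f1",250,450,0,240,2.5,1.8)); cv2.imwrite("pics/f2z.png",crop("f2",60,260,0,240,2.5,1.8))
E
```

```text
36.5167
[[352.78262782 102.32225345]]
[[159.96606421 102.59656235]]
```

View pics/f1z.png

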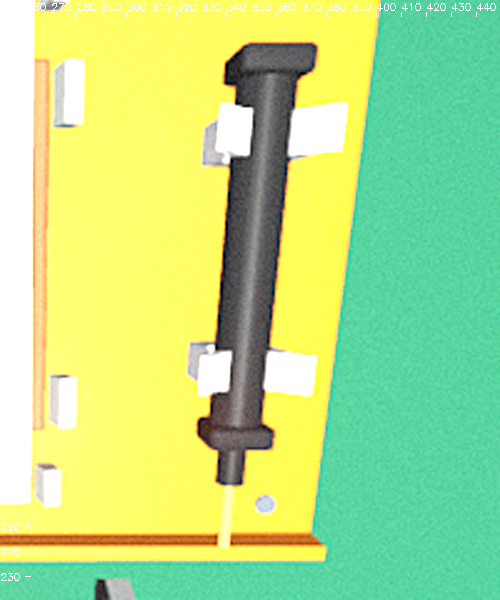

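View pics/f2z.png

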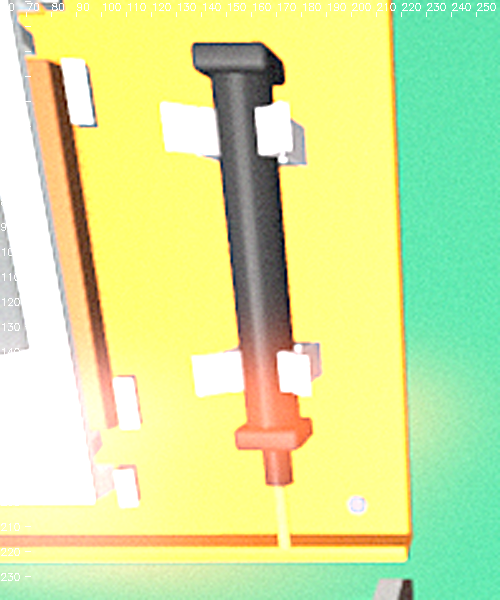

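```bash
python3 - <<'E'
from h import *
a=load("f1");b=load("f2"); k1=lambda x,y:(250+x/2.5-.5,y/2.5-.5); k2=lambda x,y:(60+x/2.5-.5,y/2.5-.5)
cl=np.array([455.55,-44.17,0]);Ri=R.from_euler('z',-.333)
for n,p,q in [("c1 TL",(246,46),(193,45)),("c1 TR",(318,43),(266,43)),("c2 outer R",(273,447),(300,447)),("c2 outer L",(215,447),(237,447)),("tip",(224,546),(286,547)),("clip1 R top",(347,101),(290,101)),("clip1 Ltop",(220,103),(163,103)),("handle mid left edge",(223,260),(232,260)),("handle mid right edge",(278,260),(287,260))]:
    u,v=k1(*p),k2(*q); P=tri([(a,*u),(b,*v)]); print(n,Ri.apply(P-cl).round(1))
E
```

```text
c1 TL [-57.7  -9.5  42.2]
c1 TR [-58.4  11.   41.6]
c2 outer R [59.8 10.8 41.4]
c2 outer L [59.1 -9.2 43.9]
tip [99.1  0.3 32.6]
clip1 R top [-42.3  18.3  48.6]
clip1 Ltop [-41.9 -17.3  48.7]
handle mid left edge [ 0.3 -8.3 32.3]
handle mid right edge [ 0.4  9.2 32.3]
```

With the wider baseline the disagreement is gone. The handle axis is at 32.3 mm (home is 32), the brass tip at 32.6, both collar tops at 41-44, and it sits about 0.4 mm off across. The robot is clear, so I'm handing in.

```bash
python3 - <<'E'
from h import *
print(np.abs(get_qd()).max(),np.array(get_contact_force()).round(1)); job_done(); print(get_time())
E
```

```text
0.003102254007472697 [ 0.4  0.4 -0.3]
the job is handed in; nothing more can be done
the job is handed in; nothing more can be done
```

The kit is made up on the tray and handed in at about 37 s of the 72 s allowed. I laid the brown 120 mm board in its pocket, set the larger grey bridge over it, and snapped the probe into both clips. Everything is released and the arm was clear. `job_done` gives no verdict, so the results below are my own camera and force checks.

- **Board:** In a single-view fit before the bridge went on, it sat within about 1 mm of the pocket centre and in line. Its height in the pocket was assumed in that fit, not measured. After that I could only see its edges under the bridge, and they still looked parallel.
- **Bridge:** It is within 0.5 mm of the pocket centre and 0.003 rad of in line. Its rib middle measured 39.6 mm above the floor (39 expected), and its feet are between the guides.
- **Probe:** The handle axis is 32.3 mm above the bench (home is 32), about 0.4 mm off across and 1 mm along, and level. The force readings showed it snapping in and then reaching a hard stop at the expected height.

**One check disagreed:** the first height fit for the probe gave 24.7 mm, from poorly defined dark corners and a short baseline. A closer pair of views with a wider baseline gave the 32.3 mm above, which agrees with the hard stop.

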